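# Feel the end float of a dough roller's shaft and centre it

## Robot

A 6-joint arm with a two-finger parallel gripper is mounted at the origin on the work surface. World frame = base frame: x ahead of the robot, y to its left, z up, the work surface at z = 0. Lengths are in m, angles in rad, forces in N, time in s.
With the tool pointing down it reaches from about 0.25 to 0.775 m from the base axis. Payload 4 kg.
Tool frame: the origin (TCP) lies between the finger pads; the fingertips stand 19 mm ahead of it and the grasp point (between the pads) is the TCP; z points along the fingers, y is the line along which they close (so a half turn about z gives the same grasp; the last joint's range is limited). The gripper opens to 85 mm and grips with 20 to 120 N. Pads are 22 mm wide; open, the fingers measure 114 mm over their backs; the gripper's body (76 mm by 85 mm) begins 54 mm behind the grasp point. The pads swing forward as they close: fully open they stand 13 mm farther back than shut.
Start: joints at [1.238, 0.087, 1.371, -0, 1.684, -0.103], TCP at [0.125, 0.536, 0.25] pointing down, gripper open.
Joint ranges: [-3.1, 3.1], [-0.76, 2.03], [0.27, 2.55], [-1.08, 4.22], [0.17, 2.65], [-2.57, 2.57]. Speed limits (rad/s): [2.79, 2.79, 3.14, 3.14, 3.14, 3.14].

## Interface

Orientations are given as a unit quaternion [w, x, y, z].
In Python, from bench import manip gives the robot as it stands. The module is installed in compiled form; this text tells all that it offers.
- The arm moves only by the tool move_arm, never from a script. Its argument "rows" is a list of rows, each a list of 7 numbers: the shift along the tool's x, y, z in mm, then the turn, a rotation vector about the tool's x, y, z in degrees, then the finger opening in mm, from 0 to 85.4. A call has 1 to 5 rows; each row shifts and turns the commanded pose from where the row before left it, along the tool's axes as they then stand; what a row does not reach is not made up. A row lasts 1/8 s, in which the tool goes at most 62.5 mm and 10.7 degrees, less where a joint would pass 70% of its speed; a pose out of reach is approached as far as the arm can. A call is refused whole if a number of a shift passes 62.5 or a number of a turn 10.7, either way. A call with a gripper value outside its range is refused whole. The fingers move at their own pace and stop on an object; "squeeze" is the grip in N (left out, the last holds). Time passes only in rows, so rows that do not move let the fingers close. It gives the time, the measured TCP pose, the force, the opening and the grip force at its end, in the units of the state.
- manip.sense(): the state, without advancing time (a new reading comes with each control period).
- manip.grab_frame(name): name is "scene" or "top" or "wrist"; returns the picture (400x640x3 uint8, red, green, blue); there is no depth.
- manip.calibration(name): a dict with "mtx" (3x3 intrinsics, pixels), "k1" (the pictures are not rectified: a ray, as slopes to the right and down, at radius r is drawn at 1 + k1 r^2 times it, then the intrinsics apply), "R" (3x3) and "t" (3): a world point X has camera coordinates R X + t. Camera axes: x right, y down, z forward; pixel columns grow to the right and rows downward; lengths in m; the calibration is good to about 2 mm. A picture is of the moment at which its call begins: read the wrist's pose just before it. calibration takes no time and is no camera call; for the wrist camera it gives the pose at the moment of the call.
- manip.finish_job(): hands the job in; it is judged then, once.
The state is a dict: "clock": time; "joint_pos": joint angles; "qvel": joint speeds; "tau": joint torques, N m; "tool_pos": TCP position; "tcp_rot": TCP orientation; "ft_force": force on the tool from outside, world axes, zero at the start; "ft_torque": the same for the moment, N m; "grip_width": finger opening in m; "grasp_force": force on a finger pad.
Only numpy, scipy, OpenCV 4.12 (cv2) and the standard library are available. Lean on these libraries where they do the work, as an engineer would, in place of code of your own. Each camera call takes 0.05 s, during which the arm holds its last target. There are 200 camera calls.

## Task

Check the end float of the dough roller's shaft by its square crank boss: gently push the shaft in towards the machine until you feel it come up firmly against its inner stop, then gently pull it out until you feel the outer stop. Then set the shaft in the middle of that play and let go of it, leaving the loose things close by undisturbed.

Things in the scene. Friction and masses are not known exactly. Their poses are not given: they have to be found in the camera images.
- machine: benchtop dough roller, fixed: dark steel base 150 x 235 mm, two grey cheeks 140 mm high, steel hood, sloping feed chute on its -x side. Origin on the table under it; z up; its y runs along the roller shaft, pointing out towards the shaft's free end, the boss.
- bearing_box (a point): middle of the outer (+y) face of the dark bearing box on the machine's +y cheek, where the shaft comes out, 85 mm above the table; box 56 x 56 mm, 45 mm deep. Hidden in it are the shaft's two stops, spring washers: where they sit varies and cannot be seen. There the push rises about 20 N per mm; 3 N over the drag, kept for a quarter second, is a firm touch; above 20 N the washer is damaged.
- shaft: roller shaft, slides only along the machine's y (does not turn), with 1.5 N drag; stays where left. Origin: centre of the square steel crank boss on its free end, 24 x 24 mm, 36 mm long along y, 85 mm above the table; axes as the machine's. Pinch it from above across the upright flats. Free play between the stops is 10 to 20 mm; it starts within it, under 16 mm from either stop.
- boss_end (a point): middle of the free (+y) end face of the boss, 18 mm from the boss's centre; pushing it towards -y pushes the shaft in
- star_cookie: loose star-shaped gingerbread cookie, 72 mm across, 10 mm thick, flat on the table beyond the boss; origin under its centre
- crank: loose removed crank, a flat steel arm 110 x 22 x 12 mm with a black upright grip 60 mm tall at one end, lying beyond the roller; origin under its middle
- green_tube: loose green icing tube with white collar, 150 mm long, 34 mm thick, lying on the table past the boss's free end; origin underneath, near mid length
- red_tube: loose dark red icing tube, same size as the green one, lying on the right, past the other end of the machine; origin underneath, near mid length
- round_cookie: loose round gingerbread cookie, 68 mm across, 10 mm thick, on the left; origin under its centre

How it is judged:
By the outcome, as a careful person would: the job done as asked, in the order asked, and still so for the second after the job is handed in, with the robot touching nothing.
It also fails if it takes over 51 s, if anything falls off the work surface, if the arm or the gripper's body presses on something with over 40 N, if the wrist force passes 120 N, or if a joint passes its speed limit or range.

## Working session

There is one attempt and no reset: what is moved stays moved. The work goes in short steps, Python scripts to look and compute and a tool call to move; the robot and the scene stay as the last step left them, time stands still between calls to the robot, and variables do not carry over. Pictures are saved under pics/ and viewed, at most 10 in all, crops included, and the job is handed in when it is done.

Besides the shell and the picture viewer there is one more tool, called after ">>>" as name(argument=value, ...) on one line, values as JSON. move_arm: Moves the arm, as the interface text tells. Its arguments: {"type":"object","properties":{"rows":{"type":"array","items":{"type":"array","items":{"type":"number"}}},"squeeze":{"type":"number"}},"required":["rows"]}

```bash
mkdir -p pics; python3 - <<'E'
from bench import manip
import cv2
s=manip.sense();print(s)
for n in ("scene","top"):
    f=manip.grab_frame(n);cv2.imwrite(f"pics/{n}0.png",f[:,:,::-1])
    c=manip.calibration(n);print(n,c)
E
```

```text
{'clock': 0.0, 'joint_pos': array([ 1.23791480e+00,  8.79817441e-02,  1.37229185e+00,  1.50355540e-05,
        1.68361892e+00, -1.03104645e-01]), 'qvel': array([-2.64551488e-03, -4.71385453e-05,  1.59360423e-03,  1.14706168e-03,
        5.75621603e-04,  1.12840766e-03]), 'tau': array([ 1.04113660e-03, -3.51859903e+01, -3.13278544e+01,  1.80567231e-04,
        1.05080087e-02, -2.75032272e-05]), 'tool_pos': array([0.1251163 , 0.53509744, 0.24910541]), 'tcp_rot': array([-2.55990289e-04,  1.14634956e-01,  9.93407019e-01, -1.12109962e-03]), 'ft_force': array([-0.93156511,  1.04545985,  0.11560369]), 'ft_torque': array([-0.10125453,  0.02711435, -0.04006583]), 'grasp_force': 0.0, 'grip_width': 0.08530860425365185}
scene {'mtx': array([[398.45324628,   0.        , 321.7689944 ],
       [  0.        , 398.45324628, 197.91512568],
       [  0.        ,   0.        ,   1.        ]]), 'k1': -0.06870608602103269, 'R': array([[-0.47231983,  0.88124212,  0.01806382],
       [ 0.50615877,  0.28795016, -0.81295019],
       [-0.72160743, -0.37482933, -0.582053  ]]), 't': array([ 0.29520988, -0.2042323 ,  1.51830088])}
top {'mtx': array([[386.42055446,   0.        , 320.95747568],
       [  0.        , 386.42055446, 195.735882  ],
       [  0.        ,   0.        ,   1.        ]]), 'k1': -0.0808276145995332, 'R': array([[-0.02444711, -0.99938133, -0.02528445],
       [-0.9868639 ,  0.02816563, -0.15907968],
       [ 0.15969341,  0.02106328, -0.98694192]]), 't': array([-0.00114487,  0.56758244,  0.8982388 ])}
```

View pics/scene0.png

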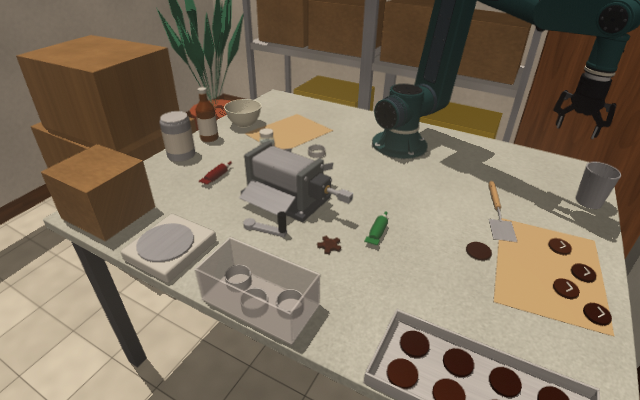

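View pics/top0.png

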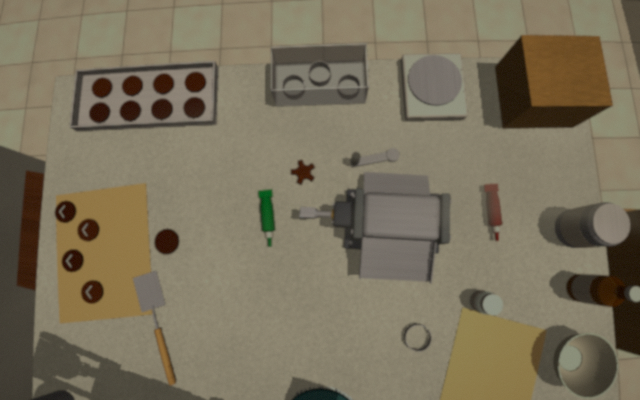

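The scene view shows the boss near (343,196). In the top view the boss is near (309,213), the green tube at (267,215), the star at (303,172) and the bearing box at (343,215). I'll zoom in on both boss regions.

```bash
python3 - <<'E'
import cv2,numpy as np
a=cv2.imread("pics/top0.png")[185:245,250:370];b=cv2.imread("pics/scene0.png")[165:225,280:400]
cv2.imwrite("pics/crop.png",np.vstack([cv2.resize(x,None,fx=5,fy=5,interpolation=cv2.INTER_CUBIC) for x in (a,b)]))
E
```

```text
(no output)
```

View pics/crop.png

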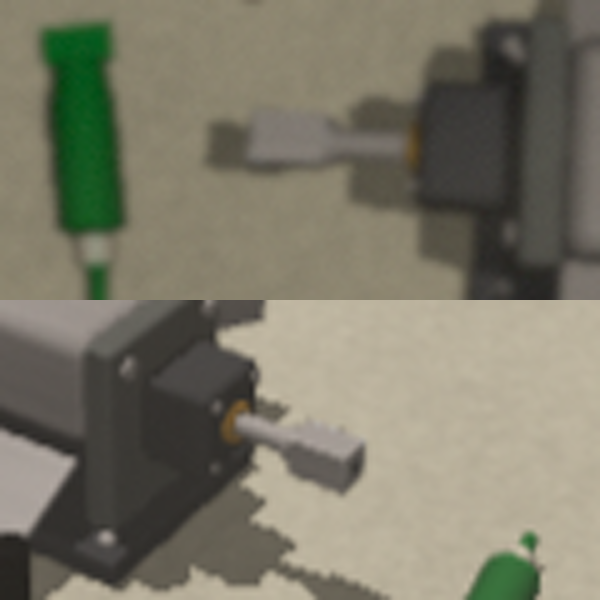

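```bash
cat > h.py <<'E'
import numpy as np, cv2
from bench import manip
def ray(n,p,c=None):
    c=c or manip.calibration(n); K=c["mtx"]
    d=cv2.undistortPoints(np.array([[p]],float),K,np.array([c["k1"],0,0,0,0.]))[0,0]
    R=c["R"]; return -R.T@c["t"], R.T@np.array([d[0],d[1],1])
def onz(n,p,z,c=None):
    o,d=ray(n,p,c); return o+d*(z-o[2])/d[2]
def px(n,X,c=None):
    c=c or manip.calibration(n)
    return cv2.projectPoints(np.array([X],float),cv2.Rodrigues(c["R"])[0],c["t"],c["mtx"],np.array([c["k1"],0,0,0,0.]))[0][0,0]
E
python3 - <<'E'
from h import *
np.set_printoptions(precision=4,suppress=True)
T=lambda u,v:(250+u/5,185+v/5)
for nm,u,v,z in [("endA",250,108,.097),("endB",247,164,.097),("inA",333,112,.097),("inB",330,162,.097),("boxA",424,82,.113),("boxB",418,205,.113),("boxC",512,85,.113),("boxD",508,210,.113),("gtop",76,40,.017),("gbot",92,230,.017)]:
    print(nm,onz("top",T(u,v),z))
S=lambda u,v:(280+u/5,165+(v-300)/5)
for nm,u,v in [("s endtop front(-? )",348,459),("endtop back",364,445),("in top",320,418)]:
    print(nm,onz("scene",S(u,v),.097))
for n in ("top","scene"):
  c=manip.calibration(n);print(-c["R"].T@c["t"])
f=cv2.imread("pics/top0.png");hsv=cv2.cvtColor(f,cv2.COLOR_BGR2HSV)
m=cv2.inRange(hsv,(45,100,40),(85,255,255));p=cv2.findNonZero(m);print(cv2.boundingRect(p))
for p in [(303,172),(395,155),(356,160),(167,241)]:print(p,onz("top",p,.01))
E
```

```text
endA [0.5351 0.0315 0.097 ]
endB [0.5092 0.0333 0.097 ]
inA [ 0.5322 -0.0066  0.097 ]
inB [ 0.5091 -0.0047  0.097 ]
boxA [ 0.5426 -0.0485  0.113 ]
boxB [ 0.4871 -0.0442  0.113 ]
boxC [ 0.5401 -0.0882  0.113 ]
boxD [ 0.4838 -0.0843  0.113 ]
gtop [0.583  0.1255 0.017 ]
gbot [0.4866 0.1177 0.017 ]
s endtop front(-? ) [0.5342 0.0337 0.097 ]
endtop back [0.5181 0.0357 0.097 ]
in top [0.5065 0.0038 0.097 ]
[ 0.4167 -0.0361  0.9768]
[1.3384 0.3678 0.7124]
(259, 190, 86, 210)
(303, 172) [0.636  0.0291 0.01  ]
(395, 155) [ 0.6739 -0.2087  0.01  ]
(356, 160) [ 0.6635 -0.1078  0.01  ]
(167, 241) [0.4674 0.3799 0.01  ]
```

The boss measures 38 x 25 mm and the box about 56 mm wide, which matches the given sizes. The boss centre is about (0.522, 0.013) and the yaw about -4.5°. Next I'll plan the transit.

```bash
cat >> h.py <<'E'
from scipy.spatial.transform import Rotation as Ro
def plan(goal,yaw_y,n):
    """rows from the present pose to goal, tool y at world angle yaw_y(deg), n rows"""
    s=manip.sense(); R=Ro.from_quat(s["tcp_rot"],scalar_first=True); p=s["tool_pos"]
    c,sn=np.cos(np.radians(yaw_y)),np.sin(np.radians(yaw_y))
    y=np.array([c,sn,0]);z=np.array([0,0,-1.]);G=Ro.from_matrix(np.c_[np.cross(y,z),y,z])
    w=(R.inv()*G).as_rotvec(degrees=True)/n; d=(goal-p)/n*1000
    for i in range(n):
        print(np.round(R.inv().apply(d),1).tolist(),np.round(w,2).tolist()); R=R*Ro.from_rotvec(w,degrees=True)
E
python3 - <<'E'
from h import *
plan(np.array([.5215,.0135,.22]),-4.5,12)
E
```

```text
[-42.1, -34.8, 2.5] [-0.01, 0.01, 6.78]
[-45.9, -29.6, 2.5] [-0.01, 0.01, 6.78]
[-49.0, -24.0, 2.5] [-0.01, 0.01, 6.78]
[-51.5, -18.0, 2.5] [-0.01, 0.01, 6.78]
[-53.3, -11.8, 2.5] [-0.01, 0.01, 6.78]
[-54.3, -5.4, 2.5] [-0.01, 0.01, 6.78]
[-54.6, 1.0, 2.4] [-0.01, 0.01, 6.78]
[-54.1, 7.4, 2.4] [-0.01, 0.01, 6.78]
[-52.8, 13.8, 2.4] [-0.01, 0.01, 6.78]
[-50.8, 19.9, 2.4] [-0.01, 0.01, 6.78]
[-48.1, 25.8, 2.4] [-0.01, 0.01, 6.78]
[-44.7, 31.3, 2.4] [-0.01, 0.01, 6.78]
```

>>> move_arm(rows=[[-42,-35,2.5,0,0,6.8,85],[-46,-29.6,2.5,0,0,6.8,85],[-49,-24,2.5,0,0,6.8,85],[-51.5,-18,2.5,0,0,6.8,85],[-53.3,-11.8,2.5,0,0,6.8,85]])

```text
clock: 0.72
tool_pos: [0.2908, 0.3163, 0.2373]
tcp_rot: [-0.0, 0.402, 0.916, -0.0]
ft_force: [0.6, 0.3, -0.5]
grip_width: 0.0848
grasp_force: 0.0
```

>>> move_arm(rows=[[-54.3,-5.4,2.5,0,0,6.8,85],[-54.6,1,2.4,0,0,6.8,85],[-54,7.4,2.4,0,0,6.8,85],[-52.8,13.8,2.4,0,0,6.8,85],[-50.8,19.9,2.4,0,0,6.8,85]])

```text
clock: 1.35
tool_pos: [0.4553, 0.0986, 0.2253]
tcp_rot: [-0.0, 0.652, 0.758, 0.0]
ft_force: [-0.0, -0.0, -0.1]
grip_width: 0.085
grasp_force: 0.0
```

>>> move_arm(rows=[[-48,25.8,2.4,0,0,6.8,85],[-44.7,31.3,2.4,0,0,6.6,85],[0,0,0,0,0,0,85],[0,0,0,0,0,0,85]])

```text
clock: 1.85
tool_pos: [0.52, 0.0134, 0.2202]
tcp_rot: [-0.001, 0.735, 0.678, -0.0]
ft_force: [-0.4, -0.3, 0.8]
grip_width: 0.085
grasp_force: 0.0
```

```bash
python3 - <<'E'
from h import *
s=manip.sense();print(s["clock"],s["tool_pos"],s["ft_force"])
c=manip.calibration("wrist");print(c)
f=manip.grab_frame("wrist");cv2.imwrite("pics/w1.png",f[:,:,::-1])
import pickle;pickle.dump(c,open("w1.pkl","wb"))
E
```

```text
1.85 [0.51996482 0.01336006 0.22023488] [-0.37161113 -0.33433682  0.79810535]
{'mtx': array([[346.80571361,   0.        , 315.76913819],
       [  0.        , 346.80571361, 196.96959942],
       [  0.        ,   0.        ,   1.        ]]), 'k1': -0.01387145053448406, 'R': array([[ 0.99680719, -0.07983217, -0.00149699],
       [-0.07651399, -0.96039937,  0.26791539],
       [-0.02282597, -0.26694545, -0.96344128]]), 't': array([-0.51848855,  0.02647901,  0.36417798])}
```

View pics/w1.png

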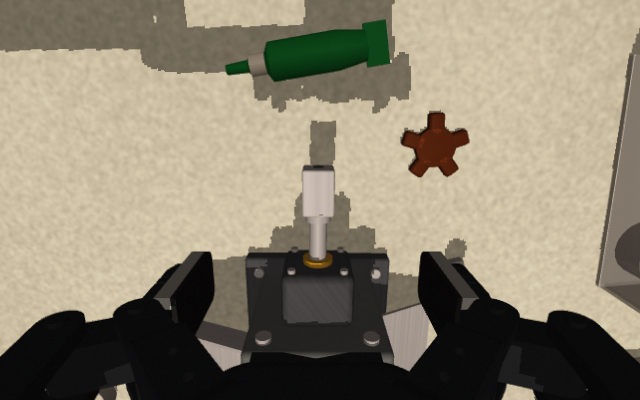

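The wrist view shows the boss's top face at columns 303–334 and rows 171–217, the bearing box at columns 283–352 and rows 275–323, and the green tube and star well clear.

```bash
python3 - <<'E'
from h import *
import pickle
c=pickle.load(open("w1.pkl","rb"))
f=cv2.imread("pics/w1.png");g=cv2.cvtColor(f,cv2.COLOR_BGR2GRAY).astype(int);sat=cv2.cvtColor(f,cv2.COLOR_BGR2HSV)[:,:,1].astype(int)
for r in (175,182,190,198,206,212):
    i=np.where((sat[r,290:350]<45)&(g[r,290:350]>100))[0]+290
    print(r,i.min(),i.max(),[onz("wrist",(x,r),.097,c)[:2].round(4).tolist() for x in (i.min()-.5,i.max()+.5)])
print(g[160:225,318].tolist())
for nm,p,z in [("e1",(303,171.5),.097),("e2",(334,171.5),.097),("i",(318,217),.097),("b1",(289,276),.113),("b2",(349,276),.113),("b3",(283,322),.113),("b4",(352,322),.113)]: print(nm,onz("wrist",p,z,c).round(4))
E
```

```text
175 302 334 [[0.5124, 0.0304], [0.5362, 0.0285]]
182 302 333 [[0.5119, 0.0252], [0.5351, 0.0233]]
190 302 333 [[0.5114, 0.0192], [0.5347, 0.0173]]
198 302 334 [[0.5108, 0.0131], [0.535, 0.0112]]
206 302 333 [[0.5102, 0.007], [0.5339, 0.0051]]
212 302 333 [[0.5098, 0.0023], [0.5336, 0.0005]]
[107, 107, 108, 109, 91, 52, 23, 32, 51, 60, 98, 145, 176, 186, 185, 184, 184, 185, 185, 185, 184, 184, 185, 185, 185, 184, 185, 184, 184, 185, 184, 185, 185, 184, 184, 183, 184, 184, 183, 183, 183, 184, 183, 182, 182, 183, 183, 183, 182, 182, 183, 182, 183, 183, 182, 180, 169, 172, 180, 180, 180, 180, 180, 181, 181]
e1 [0.5137 0.0328 0.097 ]
e2 [0.536  0.0311 0.097 ]
i [ 0.5218 -0.0025  0.097 ]
b1 [ 0.4973 -0.0411  0.113 ]
b2 [ 0.5413 -0.0445  0.113 ]
b3 [ 0.4887 -0.0797  0.113 ]
b4 [ 0.5415 -0.0838  0.113 ]
```

>>> move_arm(rows=[[0.5,1.2,30,0,0,0,60],[0.5,1.2,40,0,0,0,60],[0,0,40,0,0,0,60],[0,0,23,0,0,0,60],[0,0,0,0,0,0,60]], squeeze=40)

```text
clock: 2.52
tool_pos: [0.5206, 0.0155, 0.086]
tcp_rot: [-0.002, 0.734, 0.679, -0.002]
ft_force: [-0.3, 0.6, 1.5]
grip_width: 0.0602
grasp_force: 0.0
```

>>> move_arm(rows=[[0,0,0,0,0,0,32],[0,0,0,0,0,0,32],[0,0,0,0,0,0,32]])

```text
clock: 2.9
tool_pos: [0.5236, 0.0141, 0.0893]
tcp_rot: [0.001, 0.735, 0.678, 0.001]
ft_force: [2.0, -1.0, -1.0]
grip_width: 0.0321
grasp_force: 0.0
```

```bash
python3 - <<'E'
from h import *
s=manip.sense();print(s["clock"],s["tool_pos"],s["ft_force"],s["grip_width"])
f=manip.grab_frame("wrist");g=manip.grab_frame("scene")[150:230,280:400]
cv2.imwrite("pics/w2.png",np.hstack([cv2.resize(f,(480,300)),cv2.resize(g,(300,200)).copy() if 0 else cv2.resize(g,(320,300))])[:,:,::-1])
E
```

```text
2.9 [0.52360913 0.01405457 0.0892521 ] [ 1.98211455 -1.04001507 -0.95381294] 0.03207087747006775
```

View pics/w2.png

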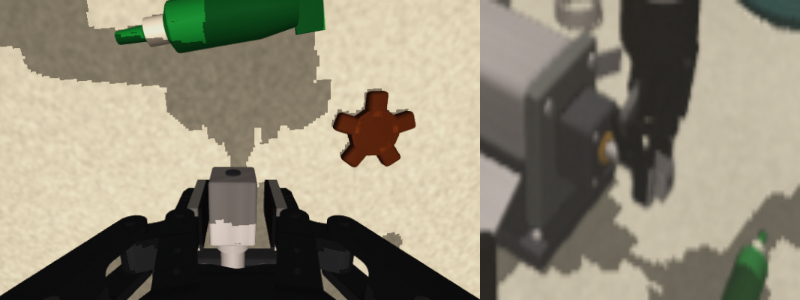

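The fingers straddle the boss centred: boss at columns 209–257, pads at 204 and 264 in the left panel. I'll close on it.

>>> move_arm(rows=[[0,0,0,0,0,0,20],[0,0,0,0,0,0,20],[0,0,0,0,0,0,20],[0,0,0,0,0,0,20]])

```text
clock: 3.5
tool_pos: [0.5222, 0.0141, 0.088]
tcp_rot: [-0.001, 0.735, 0.678, -0.001]
ft_force: [-4.6, 0.7, 4.7]
grip_width: 0.0233
grasp_force: 44.1
```

>>> move_arm(rows=[[0,0,0,0,0,0,20]])

```text
clock: 3.62
tool_pos: [0.5222, 0.0141, 0.088]
tcp_rot: [-0.001, 0.735, 0.678, -0.001]
ft_force: [-5.0, 0.5, 3.7]
grip_width: 0.0235
grasp_force: 44.1
```

>>> move_arm(rows=[[0,0,0,0,0,0,20]])

```text
clock: 3.75
tool_pos: [0.5222, 0.0141, 0.088]
tcp_rot: [-0.001, 0.735, 0.678, -0.001]
ft_force: [-5.1, 1.1, 4.3]
grip_width: 0.0231
grasp_force: 44.1
```

>>> move_arm(rows=[[-0.2,0,0,0,0,0,20],[-0.2,0,0,0,0,0,20],[-0.2,0,0,0,0,0,20],[-0.1,0,0,0,0,0,20]])

```text
clock: 4.25
tool_pos: [0.5221, 0.0139, 0.088]
tcp_rot: [-0.001, 0.735, 0.678, -0.0]
ft_force: [-5.4, 2.2, 5.1]
grip_width: 0.0234
grasp_force: 44.1
```

>>> move_arm(rows=[[0,0,0,0,0,0,20]])

```text
clock: 4.38
tool_pos: [0.5222, 0.0139, 0.0881]
tcp_rot: [-0.001, 0.735, 0.678, -0.0]
ft_force: [-5.7, 2.2, 4.9]
grip_width: 0.0233
grasp_force: 44.1
```

The arm is compliant, at about 3 N/mm, so larger steps are safe.

>>> move_arm(rows=[[-0.5,0,0,0,0,0,20],[-0.5,0,0,0,0,0,20],[-0.5,0,0,0,0,0,20],[0,0,0,0,0,0,20]])

```text
clock: 4.88
tool_pos: [0.522, 0.0123, 0.0881]
tcp_rot: [-0.001, 0.735, 0.678, -0.0]
ft_force: [-4.4, 2.6, 4.6]
grip_width: 0.0232
grasp_force: 44.1
```

>>> move_arm(rows=[[-0.5,0,0,0,0,0,20],[-0.5,0,0,0,0,0,20],[-0.5,0,0,0,0,0,20],[0,0,0,0,0,0,20]])

```text
clock: 5.38
tool_pos: [0.5219, 0.0108, 0.0881]
tcp_rot: [-0.001, 0.735, 0.678, -0.0]
ft_force: [-6.2, 2.4, 4.2]
grip_width: 0.0235
grasp_force: 44.2
```

>>> move_arm(rows=[[-0.6,0,0,0,0,0,20],[-0.6,0,0,0,0,0,20],[-0.6,0,0,0,0,0,20],[-0.6,0,0,0,0,0,20],[0,0,0,0,0,0,20]])

```text
clock: 6.0
tool_pos: [0.5217, 0.0084, 0.0882]
tcp_rot: [-0.001, 0.735, 0.678, -0.0]
ft_force: [-5.9, 2.4, 5.2]
grip_width: 0.0231
grasp_force: 44.2
```

>>> move_arm(rows=[[-0.6,0,0,0,0,0,20],[-0.6,0,0,0,0,0,20],[-0.6,0,0,0,0,0,20],[-0.6,0,0,0,0,0,20],[0,0,0,0,0,0,20]])

```text
clock: 6.62
tool_pos: [0.5215, 0.006, 0.0883]
tcp_rot: [-0.001, 0.735, 0.678, -0.0]
ft_force: [-5.9, 1.7, 5.5]
grip_width: 0.0231
grasp_force: 44.3
```

>>> move_arm(rows=[[-0.6,0,0,0,0,0,20],[-0.6,0,0,0,0,0,20],[-0.6,0,0,0,0,0,20],[-0.6,0,0,0,0,0,20],[0,0,0,0,0,0,20]])

```text
clock: 7.25
tool_pos: [0.5213, 0.0037, 0.0883]
tcp_rot: [-0.001, 0.735, 0.678, -0.0]
ft_force: [-5.9, 1.9, 5.7]
grip_width: 0.0235
grasp_force: 44.3
```

>>> move_arm(rows=[[-0.6,0,0,0,0,0,20],[-0.6,0,0,0,0,0,20],[-0.6,0,0,0,0,0,20],[-0.6,0,0,0,0,0,20],[0,0,0,0,0,0,20]])

```text
clock: 7.88
tool_pos: [0.521, 0.0013, 0.0883]
tcp_rot: [-0.001, 0.735, 0.678, -0.0]
ft_force: [-6.8, 3.0, 6.6]
grip_width: 0.0233
grasp_force: 44.4
```

>>> move_arm(rows=[[-0.4,0,0,0,0,0,20],[-0.4,0,0,0,0,0,20],[-0.4,0,0,0,0,0,20],[-0.4,0,0,0,0,0,20],[0,0,0,0,0,0,20]])

```text
clock: 8.5
tool_pos: [0.5211, 0.0011, 0.0885]
tcp_rot: [-0.002, 0.735, 0.678, 0.001]
ft_force: [-6.4, 6.1, 7.4]
grip_width: 0.0231
grasp_force: 44.5
```

It's against the inner stop. I'll press slightly firmer and hold.

>>> move_arm(rows=[[-0.6,0,0,0,0,0,20],[-0.4,0,0,0,0,0,20],[0,0,0,0,0,0,20],[0,0,0,0,0,0,20],[0,0,0,0,0,0,20]])

```text
clock: 9.12
tool_pos: [0.521, 0.0009, 0.0885]
tcp_rot: [-0.003, 0.735, 0.678, 0.001]
ft_force: [-6.4, 8.2, 7.9]
grip_width: 0.0232
grasp_force: 44.5
```

>>> move_arm(rows=[[0,0,0,0,0,0,20],[0,0,0,0,0,0,20]])

```text
clock: 9.38
tool_pos: [0.521, 0.001, 0.0885]
tcp_rot: [-0.003, 0.735, 0.678, 0.001]
ft_force: [-5.4, 9.7, 6.5]
grip_width: 0.0234
grasp_force: 44.5
```

>>> move_arm(rows=[[1.2,0,0,0,0,0,20],[1.2,0,0,0,0,0,20],[1.2,0,0,0,0,0,20],[1.2,0,0,0,0,0,20],[1.2,0,0,0,0,0,20]])

```text
clock: 10.0
tool_pos: [0.5213, 0.0037, 0.0883]
tcp_rot: [-0.0, 0.735, 0.678, -0.001]
ft_force: [-5.7, -0.6, 5.9]
grip_width: 0.0233
grasp_force: 44.3
```

>>> move_arm(rows=[[1.2,0,0,0,0,0,20],[1.2,0,0,0,0,0,20],[1.2,0,0,0,0,0,20],[1.2,0,0,0,0,0,20],[0,0,0,0,0,0,20]])

```text
clock: 10.62
tool_pos: [0.5217, 0.0086, 0.0881]
tcp_rot: [-0.0, 0.735, 0.678, -0.001]
ft_force: [-5.6, 0.3, 5.6]
grip_width: 0.0235
grasp_force: 44.2
```

>>> move_arm(rows=[[0.6,0,0,0,0,0,20],[0.6,0,0,0,0,0,20],[0.6,0,0,0,0,0,20],[0.6,0,0,0,0,0,20],[0,0,0,0,0,0,20]])

```text
clock: 11.25
tool_pos: [0.5219, 0.0109, 0.0881]
tcp_rot: [-0.0, 0.735, 0.678, -0.001]
ft_force: [-6.1, -0.4, 5.4]
grip_width: 0.0232
grasp_force: 44.1
```

>>> move_arm(rows=[[0.6,0,0,0,0,0,20],[0.6,0,0,0,0,0,20],[0.6,0,0,0,0,0,20],[0.6,0,0,0,0,0,20],[0,0,0,0,0,0,20]])

```text
clock: 11.88
tool_pos: [0.5221, 0.0133, 0.088]
tcp_rot: [-0.0, 0.735, 0.678, -0.001]
ft_force: [-5.4, -0.1, 4.6]
grip_width: 0.0237
grasp_force: 44.1
```

>>> move_arm(rows=[[0.6,0,0,0,0,0,20],[0.6,0,0,0,0,0,20],[0.6,0,0,0,0,0,20],[0.6,0,0,0,0,0,20],[0,0,0,0,0,0,20]])

```text
clock: 12.5
tool_pos: [0.5223, 0.0157, 0.0879]
tcp_rot: [-0.0, 0.735, 0.678, -0.001]
ft_force: [-4.9, -0.6, 3.6]
grip_width: 0.0231
grasp_force: 44.0
```

>>> move_arm(rows=[[0.6,0,0,0,0,0,20],[0.6,0,0,0,0,0,20],[0.6,0,0,0,0,0,20],[0.6,0,0,0,0,0,20],[0,0,0,0,0,0,20]])

```text
clock: 13.12
tool_pos: [0.5225, 0.0175, 0.0878]
tcp_rot: [0.0, 0.735, 0.678, -0.001]
ft_force: [-5.2, -1.8, 3.9]
grip_width: 0.0233
grasp_force: 43.9
```

>>> move_arm(rows=[[0.5,0,0,0,0,0,20],[0.5,0,0,0,0,0,20],[0.5,0,0,0,0,0,20],[0.5,0,0,0,0,0,20],[0,0,0,0,0,0,20]])

```text
clock: 13.75
tool_pos: [0.5225, 0.0177, 0.0877]
tcp_rot: [0.001, 0.735, 0.678, -0.003]
ft_force: [-6.4, -7.4, 3.5]
grip_width: 0.0232
grasp_force: 43.8
```

>>> move_arm(rows=[[0,0,0,0,0,0,20],[0,0,0,0,0,0,20]])

```text
clock: 14.0
tool_pos: [0.5226, 0.0177, 0.0877]
tcp_rot: [0.001, 0.735, 0.678, -0.003]
ft_force: [-5.6, -7.1, 3.8]
grip_width: 0.0231
grasp_force: 43.8
```

>>> move_arm(rows=[[-2,0,0,0,0,0,20],[-2,0,0,0,0,0,20],[-2,0,0,0,0,0,20],[-2,0,0,0,0,0,20],[-1.5,0,0,0,0,0,20]])

```text
clock: 14.62
tool_pos: [0.522, 0.0115, 0.0881]
tcp_rot: [-0.001, 0.735, 0.678, -0.0]
ft_force: [-5.3, 2.1, 5.4]
grip_width: 0.0236
grasp_force: 44.2
```

>>> move_arm(rows=[[0,0,0,0,0,0,20],[0,0,0,0,0,0,20]])

```text
clock: 14.88
tool_pos: [0.522, 0.0113, 0.0881]
tcp_rot: [-0.001, 0.735, 0.678, -0.0]
ft_force: [-4.7, 1.4, 5.0]
grip_width: 0.0232
grasp_force: 44.2
```

```bash
python3 -c "
from h import *
print(manip.sense()['tool_pos'])"
```

```text
[0.52195073 0.01132656 0.08809014]
```

>>> move_arm(rows=[[-0.7,0,0,0,0,0,20],[-0.7,0,0,0,0,0,20],[-0.6,0,0,0,0,0,20],[0,0,0,0,0,0,20],[0,0,0,0,0,0,20]])

```text
clock: 15.5
tool_pos: [0.5218, 0.0095, 0.0882]
tcp_rot: [-0.001, 0.735, 0.678, -0.0]
ft_force: [-5.8, 1.9, 4.8]
grip_width: 0.0233
grasp_force: 44.2
```

>>> move_arm(rows=[[0.2,0,0,0,0,0,20],[0.2,0,0,0,0,0,20],[0,0,0,0,0,0,20]])

```text
clock: 15.88
tool_pos: [0.5218, 0.0095, 0.0881]
tcp_rot: [-0.001, 0.735, 0.678, -0.001]
ft_force: [-4.9, 0.1, 5.4]
grip_width: 0.0232
grasp_force: 44.2
```

```bash
python3 -c "
from h import *
print(manip.sense()['tool_pos'])"
```

```text
[0.52177638 0.00951005 0.08809688]
```

>>> move_arm(rows=[[-0.3,0,0,0,0,0,20],[-0.35,0,0,0,0,0,20],[0,0,0,0,0,0,20],[0.3,0,0,0,0,0,20],[0,0,0,0,0,0,20]])

```text
clock: 16.5
tool_pos: [0.5218, 0.0093, 0.0881]
tcp_rot: [-0.001, 0.735, 0.678, -0.0]
ft_force: [-6.4, 0.9, 5.4]
grip_width: 0.0231
grasp_force: 44.2
```

```bash
python3 -c "
from h import *
print(manip.sense()['tool_pos'])"
```

```text
[0.52175502 0.00929506 0.08813439]
```

Centred, with the force at baseline. Releasing.

>>> move_arm(rows=[[0,0,0,0,0,0,30],[0,0,0,0,0,0,45],[0,0,0,0,0,0,60],[0,0,0,0,0,0,60],[0,0,0,0,0,0,60]])

```text
clock: 17.12
tool_pos: [0.5226, 0.0091, 0.0879]
tcp_rot: [0.0, 0.735, 0.678, 0.0]
ft_force: [-0.4, -0.5, -0.1]
grip_width: 0.0602
grasp_force: 0.0
```

>>> move_arm(rows=[[0,0,-15,0,0,0,60],[0,0,-40,0,0,0,60],[0,0,-50,0,0,0,60],[0,0,-30,0,0,0,60],[0,0,0,0,0,0,60]])

```text
clock: 17.75
tool_pos: [0.5243, 0.009, 0.2278]
tcp_rot: [0.003, 0.735, 0.678, 0.003]
ft_force: [-0.1, -0.4, 0.0]
grip_width: 0.06
grasp_force: 0.0
```

```bash
python3 - <<'E'
from h import *
s=manip.sense();print(s["clock"],s["tool_pos"],s["grasp_force"])
c=manip.calibration("wrist");f=manip.grab_frame("wrist");cv2.imwrite("pics/w3.png",f[:,:,::-1])
X=np.array([.5218,.0093,.097])
for d in (18,-18):print(px("wrist",X+np.array([.08,.997,0])*d/1000,c))
E
```

```text
17.75 [0.52431144 0.00896543 0.22778063] 0.0
[308.57072623 170.35943202]
[308.8275908 216.3244999]
```

View pics/w3.png

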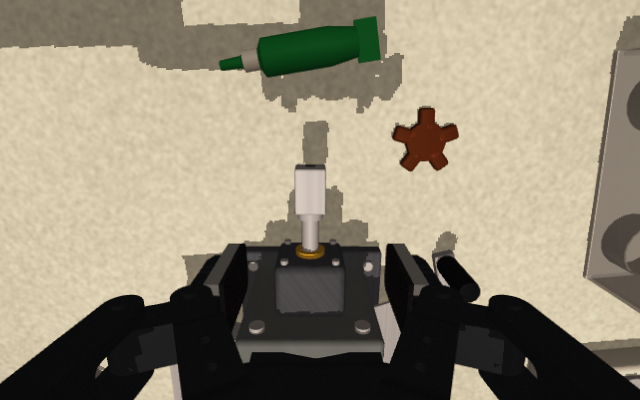

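The picture shows the boss at rows 170–215 and columns 295–325, as predicted for mid-play. The tube and star are undisturbed and the gripper is clear.

```bash
python3 -c "
from bench import manip
print(manip.finish_job())"
```

```text
the job is handed in; nothing more can be done
None
```

Job handed in: I felt both stops at about 6.5 N over the drag (inner first, then outer), found about 16 mm of play, set the shaft to within about 0.2 mm of the middle and released it. The last wrist view shows the tube and star undisturbed.

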